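# Seat the glazing bead along a panel frame

## Robot

A 6-joint arm with a two-finger parallel gripper is mounted at the origin on a cart in front of the work surface, level with it; the furniture and walls round the work are solid. World frame = base frame: x ahead of the robot, y to its left, z up, the work surface at z = 0. Lengths are in m, angles in rad, forces in N, time in s.
With the tool pointing down it reaches from about 0.35 to 0.875 m from the base axis. Payload 4.2 kg.
Tool frame: the origin (TCP) lies midway between the tips of the shut fingers; the grasp point (between the pads) lies 19 mm behind it; z points along the fingers, y is the line along which they close (so a half turn about z gives the same grasp; the last joint's range is limited). The gripper opens to 87 mm and grips with 3 to 60 N. Pads are 19 mm wide; open, the fingers measure 117 mm over their backs; the gripper's body (75 mm by 190 mm) begins 51 mm behind the grasp point.
Start: joints at [-1.066, 0.385, 0.008, 0, -1.194, -0.259], TCP at [0.152, -0.606, 0.223] pointing down, gripper open.
Joint ranges: [-3.14, 3.14], [-1.21, 2.06], [-1.07, 1.41], [-3.16, 2.05], [-2.99, -0.16], [-3.1, 3.1]. Speed limits (rad/s): [2.79, 2.79, 3.14, 3.14, 3.14, 3.14].

## Interface

Orientations are given as a rotation vector (axis times angle).
In Python, from bench import arm, eyes, workorder gives the robot as it stands. The module is installed in compiled form; this text tells all that it offers.
- The arm moves only by the tool apply_moves, never from a script. Its argument "moves" is a list of rows, each a list of 7 numbers: the opening, from 0 (shut) to 1 (fully open), then the shift along the tool's x, y, z in m, then the turn, a rotation vector about the tool's x, y, z in rad. A call has 1 to 20 rows; each row shifts and turns the commanded pose from where the row before left it, along the tool's axes as they then stand; what a row does not reach is not made up. A row lasts 1/10 s, in which the tool goes at most 50 mm and 8.59 degrees, less where a joint would pass 70% of its speed; a pose out of reach is approached as far as the arm can. A call is refused whole if a number of a shift passes 0.05 or a number of a turn 0.15, either way. A call with a gripper value outside its range is refused whole. The fingers move at their own pace and stop on an object; "grip_force" is the grip in N (left out, the last holds). Time passes only in rows, so rows that do not move let the fingers close. It gives the time, the measured TCP pose, the force, the opening and the grip force at its end, in the units of the state.
- arm.get_state(): the state, without advancing time (a new reading comes with each control period).
- eyes.capture(name): name is "side" or "top" or "wrist"; returns a dict with "color" (400x640x3 uint8, blue, green, red), "camera_matrix" (3x3 intrinsics, pixels), "rvec" (rotation vector, rad) and "tvec" (3), from world to camera coordinates, as OpenCV has them. Camera axes: x right, y down, z forward; pixel columns grow to the right and rows downward; lengths in m; the calibration is good to about 2 mm. A picture is of the moment at which its call begins. There is no depth.
- workorder.close_job(): hands the job in; it is judged then, once.
The state is a dict: "time_s": time; "qpos": joint angles; "qd": joint speeds; "joint_efforts": joint torques, N m; "ee_pos": TCP position; "tool_rot": TCP orientation; "ft_force": force on the tool from outside, world axes, zero at the start; "ft_torque": the same for the moment, N m; "width": opening from 0.0 (shut) to 1.0 (fully open); "grip_force": force on a finger pad.
Only numpy, scipy, OpenCV 4.12 (cv2) and the standard library are available. Lean on these libraries where they do the work, as an engineer would, in place of code of your own. Each camera call takes 0.05 s, during which the arm holds its last target. There are 200 camera calls.

## Task

Four short metal bead sections stand proud in a row along one rail of the glass-panel frame lying on the table. Starting at the end of the row with the hanging ring, go lightly along the row with the fingertips to the other end so that each section is pushed down until it sits on the wooden rail, one after another in that order. Nothing is to be lifted: leave the frame lying where it is, do not press hard on it, and leave the jar, the tealight holder and the glass block beside it where they stand.

Things in the scene. Friction and masses are not known exactly. Their poses are not given: they have to be found in the camera images.
- frame: Loose wooden frame (about 1.2 kg) lying flat on the table with a glass panel in it. Origin: on the table under the middle of the bead rail. The bead rail runs along the frame's own y: 200 mm long, 30 mm wide (x from -15 to +15 mm), its top 22 mm above the table. The rest of the frame, at most 14 mm high, reaches to x = +151 mm; the glass lies inside it. The frame may lie at any yaw. z is up.
- ring_end (a point): Point on the rail's top edge at its +y end, 100 mm from the frame's origin, where a steel plate with a flat hanging ring (30 mm across, sticking out 31 mm beyond the rail, 11 mm above the table) is fixed. The row starts at this end.
- bead1 (a joint): How far bead section 1 (counted from the ring end) is pushed down, m: 0 = fully proud with a 5.5 mm gap under it, 0.0055 = sitting on the rail (stop). It counts as home beyond 0.0035. Starts between 0 and 0.001. A friction of about 1.5 N holds it wherever it is left; no spring.
- bead1_top (a point): Middle of the flat top of bead section 1, at frame y = 66 mm (sections 44 mm apart, 6 mm gaps); falls from 36.5 mm (fully proud) to 31 mm above the table (home). Aluminium cap 38 mm long along the rail, 16 wide, 9 high: 14 mm flat top, ends sloping down 6.5 mm over 12 mm, so a fingertip sliding along the row at the home height wedges it down.
- bead2 (a joint): How far bead section 2 (counted from the ring end) is pushed down, m: 0 = fully proud with a 5.5 mm gap under it, 0.0055 = sitting on the rail (stop). It counts as home beyond 0.0035. Starts between 0 and 0.001. A friction of about 1.5 N holds it wherever it is left; no spring.
- bead2_top (a point): Middle of the flat top of bead section 2, at frame y = 22 mm (sections 44 mm apart, 6 mm gaps); falls from 36.5 mm (fully proud) to 31 mm above the table (home). Aluminium cap 38 mm long along the rail, 16 wide, 9 high: 14 mm flat top, ends sloping down 6.5 mm over 12 mm, so a fingertip sliding along the row at the home height wedges it down.
- bead3 (a joint): How far bead section 3 (counted from the ring end) is pushed down, m: 0 = fully proud with a 5.5 mm gap under it, 0.0055 = sitting on the rail (stop). It counts as home beyond 0.0035. Starts between 0 and 0.001. A friction of about 1.5 N holds it wherever it is left; no spring.
- bead3_top (a point): Middle of the flat top of bead section 3, at frame y = -22 mm (sections 44 mm apart, 6 mm gaps); falls from 36.5 mm (fully proud) to 31 mm above the table (home). Aluminium cap 38 mm long along the rail, 16 wide, 9 high: 14 mm flat top, ends sloping down 6.5 mm over 12 mm, so a fingertip sliding along the row at the home height wedges it down.
- bead4 (a joint): How far bead section 4 (counted from the ring end) is pushed down, m: 0 = fully proud with a 5.5 mm gap under it, 0.0055 = sitting on the rail (stop). It counts as home beyond 0.0035. Starts between 0 and 0.001. A friction of about 1.5 N holds it wherever it is left; no spring.
- bead4_top (a point): Middle of the flat top of bead section 4, at frame y = -66 mm (sections 44 mm apart, 6 mm gaps); falls from 36.5 mm (fully proud) to 31 mm above the table (home). Aluminium cap 38 mm long along the rail, 16 wide, 9 high: 14 mm flat top, ends sloping down 6.5 mm over 12 mm, so a fingertip sliding along the row at the home height wedges it down.
- jar: Open glass jar of green glass grains, 42 mm across, 38 mm high, loose, standing beside the frame; bystander. Origin: centre of its underside.
- tealight: Clear glass tealight holder, 64x64 mm, 46 mm high, loose, standing beside the frame; bystander. Origin: centre of its underside.
- block: Fused glass block, 45x45 mm, 20 mm high, loose, standing beside the frame; bystander. Origin: centre of its underside.

How it is judged:
By the outcome, as a careful person would: the job done as asked, in the order asked, and still so for the second after the job is handed in, with the robot touching nothing.
It also fails if it takes over 38 s, if anything falls off the work surface, if the arm or the gripper's body presses on something with over 40 N, if the wrist force passes 120 N, or if a joint passes its speed limit or range.

## Working session

There is one attempt and no reset: what is moved stays moved. The work goes in short steps, Python scripts to look and compute and a tool call to move; the robot and the scene stay as the last step left them, time stands still between calls to the robot, and variables do not carry over. Pictures are saved under pics/ and viewed, at most 10 in all, crops included, and the job is handed in when it is done.

Besides the shell and the picture viewer there is one more tool, called after ">>>" by a JSON object that holds its "fn" and its "kwargs". apply_moves: Moves the arm, as the interface text tells. Its arguments: {"type":"object","properties":{"moves":{"type":"array"},"grip_force":{"type":"number"}},"required":["moves"]}

```bash
mkdir -p pics
python3 - <<'E'
from bench import arm, eyes
import cv2, numpy as np, pickle
s=arm.get_state(); print({k:np.round(v,3).tolist() for k,v in s.items()})
d={}
for n in("side","top"):
    c=eyes.capture(n); d[n]=c; cv2.imwrite(f"pics/{n}0.png",c["color"])
    R=cv2.Rodrigues(np.array(c["rvec"]))[0]; print(n,(-R.T@np.ravel(c["tvec"])).round(3),np.round(c["camera_matrix"],1).tolist())
pickle.dump(d,open("c0.pkl","wb"))
E
```

```text
{'time_s': 0.0, 'qpos': [-1.066, 0.386, 0.007, -0.001, -1.194, -0.259], 'qd': [0.001, 0.001, -0.0, -0.0, -0.0, 0.001], 'joint_efforts': [0.001, -39.066, 18.741, 4.22, 0.011, -0.0], 'ee_pos': [0.152, -0.606, 0.221], 'tool_rot': [0.385, -3.118, -0.003], 'ft_force': [0.303, 1.057, -0.002], 'ft_torque': [0.015, -0.002, 0.054], 'grip_force': 0.0, 'width': 0.998}
side [0.124 0.723 0.579] [[458.3, 0.0, 316.0], [0.0, 458.3, 196.0], [0.0, 0.0, 1.0]]
top [0.424 0.005 1.08 ] [[487.3, 0.0, 322.0], [0.0, 487.3, 197.3], [0.0, 0.0, 1.0]]
```

View pics/top0.png

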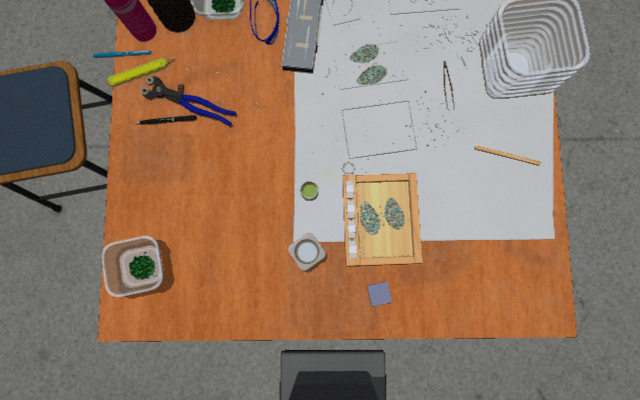

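View pics/side0.png

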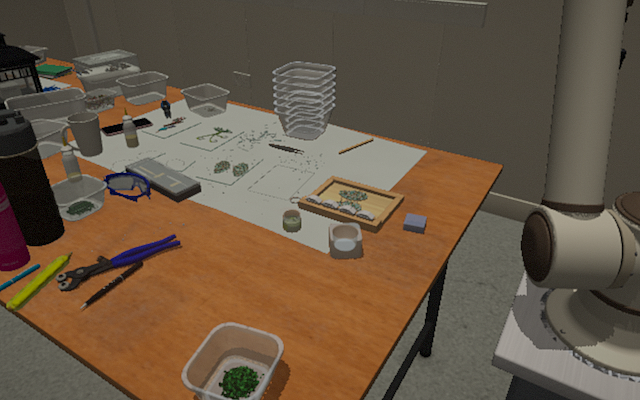

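The top view shows the frame at (383,219), with the bead rail along column 350 and the ring at (348,168). The white beads sit at rows 188–250. The jar is at (310,190), the tealight at (307,252) and the block at (379,293). The side view shows the rail facing that camera, around (350,208).

```bash
cat > h.py <<'E'
import cv2, numpy as np
def ray(c,uv):
    R=cv2.Rodrigues(np.array(c["rvec"]))[0]; K=np.array(c["camera_matrix"])
    return -R.T@np.ravel(c["tvec"]), R.T@np.linalg.inv(K)@np.array([uv[0],uv[1],1.])
def onz(c,uv,z):
    o,d=ray(c,uv); return o+d*(z-o[2])/d[2]
def tri(c1,u1,c2,u2):
    o1,d1=ray(c1,u1);o2,d2=ray(c2,u2)
    t=np.linalg.lstsq(np.c_[d1,-d2],o2-o1,rcond=None)[0]
    a,b=o1+t[0]*d1,o2+t[1]*d2; return (a+b)/2,np.linalg.norm(a-b)
E
python3 - <<'E'
import pickle,cv2,numpy as np
from h import *
d=pickle.load(open("c0.pkl","rb"))
t=d["top"]["color"]; s=d["side"]["color"]
a=cv2.resize(t[155:275,290:430],None,fx=4,fy=4,interpolation=cv2.INTER_CUBIC)[:480]
cv2.imwrite("pics/topc.png",a)
b=cv2.resize(s[170:260,280:430],None,fx=5,fy=5,interpolation=cv2.INTER_CUBIC)
cv2.imwrite("pics/sidec.png",b)
hsv=cv2.cvtColor(t,cv2.COLOR_BGR2HSV)
m=((hsv[...,1]<60)&(hsv[...,2]>140)).astype(np.uint8); m[:176]=0;m[262:]=0;m[:,:344]=0;m[:,358:]=0
n,l,st,ce=cv2.connectedComponentsWithStats(m,connectivity=4)
for i in range(1,n):
    if st[i,4]>8: print(st[i],ce[i].round(1),onz(d["top"],ce[i],.036).round(4))
E
```

```text
[346 181   8  17 127] [349.5 188.9] [ 0.6105 -0.0413  0.036 ]
[347 200   8  18 133] [350.5 208.6] [ 0.5672 -0.0425  0.036 ]
[348 220   8  18 135] [351.4 228.9] [ 0.5232 -0.0436  0.036 ]
[344 221   1  21  21] [344. 231.] [ 0.5189 -0.0277  0.036 ]
[348 240   9  19 139] [352.3 249.5] [ 0.4792 -0.0447  0.036 ]
```

View pics/topc.png

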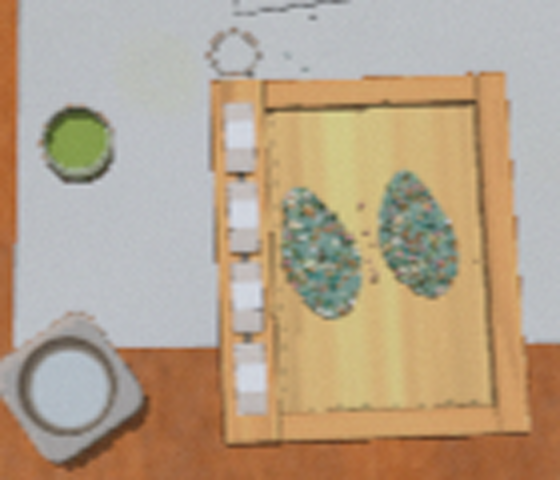

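View pics/sidec.png

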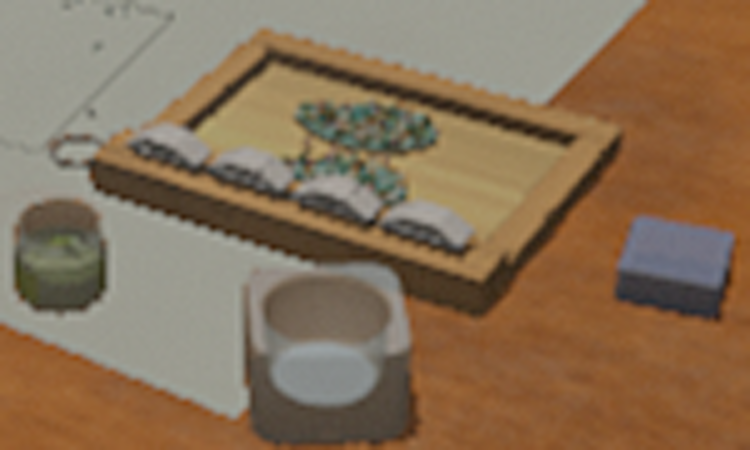

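Crops: the bead flats are clear in the top view, at 349.5,188.9 to 352.3,249.5. In the side view, bead 1's flat is near (314,196) and bead 4's is near (366,212). The jar and tealight are well clear of the rail.

Run:
```python
import pickle,numpy as np
from h import *
from bench import arm
from scipy.spatial.transform import Rotation as Ro
d=pickle.load(open("c0.pkl","rb"))
for a,b in(((349.5,188.9),(280+172/5,170+135/5)),((352.3,249.5),(280+430/5,170+212/5))):
    p,e=tri(d["top"],a,d["side"],b); print(p.round(4),round(e,4))
b=np.array([onz(d["top"],u,.036)[:2] for u in((349.5,188.9),(350.5,208.6),(351.4,228.9),(352.3,249.5))])
c=b.mean(0); u=(b[0]-b[3])/np.linalg.norm(b[0]-b[3]); print(c,u,np.linalg.norm(b[0]-b[3]))
s=arm.get_state(); R=Ro.from_rotvec(s["tool_rot"]).as_matrix()
yaw=np.arctan2(*(-u)[::-1]); a=np.arctan2(R[1,0],R[0,0]); da=(yaw-a+np.pi)%(2*np.pi)-np.pi
print("turn tool z",-da)
for n,P in(("over mid",[*c,.2]),("start",[*(c+.107*u),.06])):
    v=np.array(P)-np.array([.152,-.606,.223]); print(n,P,"tool shift now",(R.T@v).round(4))
```

```text
[ 0.6097 -0.0419  0.0339] 0.0025
[ 0.4783 -0.0451  0.0353] 0.002
[ 0.54500789 -0.04304057] [0.99966804 0.02576469] 0.13132877769570384
turn tool z 0.21992116962394936
over mid [np.float64(0.5450078905742839), np.float64(-0.043040565714699094), 0.2] tool shift now [-0.5181  0.4504  0.0238]
start [np.float64(0.6519723703427763), np.float64(-0.04028374365736915), 0.06] tool shift now [-0.6226  0.4268  0.1638]
```

>>> {"fn": "apply_moves", "kwargs": {"moves": [[0,-0.0345,0.0237,0.001,0,0,0],[0,-0.0345,0.0237,0.001,0,0,0],[0,-0.0345,0.0237,0.001,0,0,0],[0,-0.0345,0.0237,0.001,0,0,0],[0,-0.0345,0.0237,0.001,0,0,0],[0,-0.0345,0.0237,0.001,0,0,0],[0,-0.0345,0.0237,0.001,0,0,0],[0,-0.0345,0.0237,0.001,0,0,0],[0,-0.0345,0.0237,0.001,0,0,0],[0,-0.0345,0.0237,0.001,0,0,0],[0,-0.0345,0.0237,0.001,0,0,0],[0,-0.0345,0.0237,0.001,0,0,0],[0,-0.0345,0.0237,0.001,0,0,0],[0,-0.0345,0.0237,0.001,0,0,0],[0,-0.0345,0.0237,0.001,0,0,0],[0,-0.0345,0.0237,0.001,0,0,0],[0,-0.0345,0.0237,0.001,0,0,0],[0,-0.0345,0.0237,0.001,0,0,0.11],[0,0,0,0,0,0,0.11],[0,0,0,0,0,0,0]], "grip_force": 5}}

```text
time_s: 2.1
ee_pos: [0.6507, -0.0401, 0.2031]
tool_rot: [0.043, -3.139, 0.0]
ft_force: [-0.3, -0.3, 0.0]
width: -0.001
grip_force: 0.0
```

Run:
```python
from bench import arm, eyes
import cv2, numpy as np, pickle
c=eyes.capture("wrist"); pickle.dump(c,open("w1.pkl","wb")); cv2.imwrite("pics/w1.png",c["color"])
s=arm.get_state(); print({k:np.round(v,4).tolist() for k,v in s.items()})
R=cv2.Rodrigues(np.array(c["rvec"]))[0]; print((-R.T@np.ravel(c["tvec"])).round(3),R[2].round(2))
```

```text
{'time_s': 2.15, 'qpos': [0.1848, 0.4434, 0.0523, -0.0002, -1.1816, -1.7269], 'qd': [-0.0174, -0.0201, -0.0088, 0.0023, 0.0014, 0.0122], 'joint_efforts': [0.5841, -41.1784, 18.7134, 4.1272, -0.0636, -0.1225], 'ee_pos': [0.6503, -0.041, 0.2036], 'tool_rot': [0.0449, -3.1395, 0.0003], 'ft_force': [0.3891, -0.4498, 0.1314], 'ft_torque': [-0.0956, 0.0322, -0.017], 'grip_force': 0.0, 'width': 0.0061}
[ 0.58  -0.042  0.365] [ 0.26  0.01 -0.97]
```

View pics/w1.png

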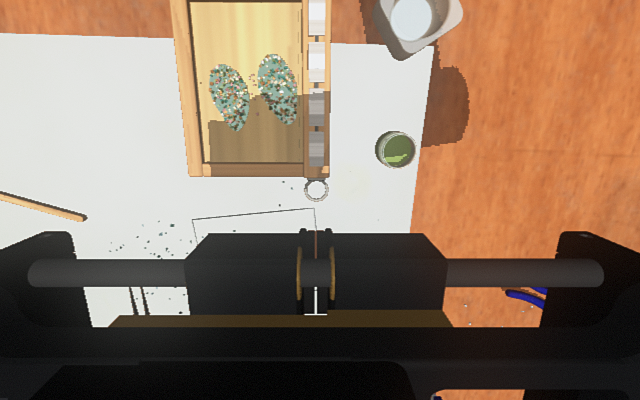

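The wrist view shows the ring at (316,189) and the beads up column 316–318, with flat tops around rows 148, 106, 62 and 18. The tealight (418,20) and jar (396,149) are well to the side. I'll measure the beads here and compare them with the top view.

Run:
```python
import pickle,numpy as np,cv2
from h import *
c=pickle.load(open("w1.pkl","rb")); d=pickle.load(open("c0.pkl","rb"))
h=cv2.cvtColor(c["color"],cv2.COLOR_BGR2HSV)
m=(h[...,1]<70).astype(np.uint8); m[170:]=0; m[:,:304]=0; m[:,328:]=0
n,l,st,ce=cv2.connectedComponentsWithStats(m,connectivity=4)
T=[(349.5,188.9),(350.5,208.6),(351.4,228.9),(352.3,249.5)][::-1]
k=0
for i in range(1,n):
    if st[i,4]>200:
        print(st[i],ce[i].round(1),onz(c,ce[i],.034).round(4),end=" ")
        if k<4: p,e=tri(c,ce[i],d["top"],T[k]); print(p.round(4),round(e,4))
        k+=1
cv2.imwrite("pics/w1c.png",cv2.resize(c["color"][0:200,290:350],None,fx=3,fy=3,interpolation=cv2.INTER_CUBIC))
```

```text
[ 308    0   18  167 2466] [316.1  80.2] [ 0.5442 -0.0424  0.034 ] [ 0.5014 -0.0526 -0.3322] 0.0199
```

The lateral line agrees in both views to 0.6 mm, so I'm descending beyond the ring end.

>>> {"fn": "apply_moves", "kwargs": {"moves": [[0,0,0,0.02,0,0,0],[0,0,0,0.02,0,0,0],[0,0,0,0.02,0,0,0],[0,0,0,0.02,0,0,0],[0,0,0,0.02,0,0,0],[0,0,0,0.02,0,0,0],[0,0,0,0.02,0,0,0],[0,0,0,0.01,0,0,0],[0,0,0,0.006,0,0,0],[0,0,0,0,0,0,0],[0,0,0,0,0,0,0]]}}

```text
time_s: 3.25
ee_pos: [0.6512, -0.0414, 0.0495]
tool_rot: [-0.041, 3.14, -0.0]
ft_force: [0.2, -0.8, 0.8]
width: 0.005
grip_force: 0.0
```

Run:
```python
from bench import arm, eyes
import cv2, numpy as np, pickle
P=[];F=[]
for i in range(8):
    c=eyes.capture("side"); s=arm.get_state(); P.append(s["ee_pos"]);F.append(s["ft_force"])
print(np.mean(P,0).round(4),np.std(P,0).round(4),np.mean(F,0).round(2),np.std(F,0).round(2),s["time_s"],s["tool_rot"])
cv2.imwrite("pics/s1.png",cv2.resize(c["color"][150:240,270:400],None,fx=6,fy=6,interpolation=cv2.INTER_CUBIC))
```

```text
[ 0.6511 -0.0412  0.0493] [0.0002 0.     0.0003] [-0.02 -0.29 -0.16] [0.45 0.26 0.46] 3.65 [-4.06727818e-02  3.14089383e+00  8.80811820e-05]
```

View pics/s1.png

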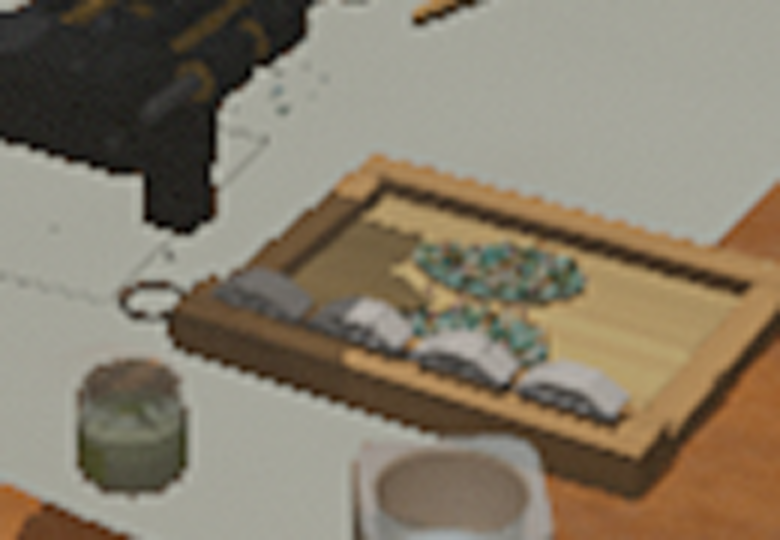

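The side view shows the fingertip hovering at (300,189), just beyond the ring end and above the bead row. The beads are all still proud. Next I'll check the tip height in this view.

Run:
```python
import pickle,numpy as np,cv2
c=pickle.load(open("c0.pkl","rb"))["side"]
P=np.array([[.6511,-.0412,z] for z in(.04,.0493,.06)]+[[.611,-.0413,z] for z in(.034,.0365)]+[[.479,-.0447,z] for z in (.034,.0365)])
print(cv2.projectPoints(P,np.array(c["rvec"]),np.array(c["tvec"]),np.array(c["camera_matrix"]),None)[0][:,0].round(1))
```

```text
[[298.8 189.9]
 [298.7 186.5]
 [298.6 182.5]
 [313.2 196.8]
 [313.2 195.9]
 [365.1 212.8]
 [365.2 211.9]]
```

>>> {"fn": "apply_moves", "kwargs": {"moves": [[0,0,0.0008,0.006,0,0,0],[0,0,0,0.006,0,0,0],[0,0,0,0.005,0,0,0],[0,0,0,0,0,0,0],[0,0.004,0,0,0,0,0],[0,0.004,0,0,0,0,0],[0,0.004,0,0,0,0,0],[0,0.004,0,0,0,0,0],[0,0.004,0,0,0,0,0],[0,0.004,0,0,0,0,0],[0,0.004,0,0,0,0,0]]}}

```text
time_s: 4.75
ee_pos: [0.6221, -0.0412, 0.0318]
tool_rot: [0.04, -3.141, -0.0]
ft_force: [1.6, 0.1, 1.0]
width: 0.007
grip_force: 0.7
```

>>> {"fn": "apply_moves", "kwargs": {"moves": [[0,0.004,0,0,0,0,0],[0,0.003,0,0,0,0,0],[0,0.003,0,0,0,0,0]]}}

```text
time_s: 5.05
ee_pos: [0.6121, -0.0415, 0.0315]
tool_rot: [0.041, -3.141, 0.0]
ft_force: [1.4, 0.6, 1.8]
width: 0.008
grip_force: 0.8
```

Run:
```python
from bench import arm, eyes
import cv2, numpy as np
P=[];F=[]
for i in range(6):
    c=eyes.capture("side"); s=arm.get_state(); P.append(s["ee_pos"]);F.append(s["ft_force"])
print(np.mean(P,0).round(4),np.mean(F,0).round(2),s["time_s"])
a=cv2.resize(c["color"][165:235,290:390],None,fx=6,fy=6,interpolation=cv2.INTER_CUBIC)
cv2.imwrite("pics/s2.png",a)
```

```text
[ 0.6118 -0.0415  0.0315] [-0.96  0.37  3.14] 5.35
```

View pics/s2.png

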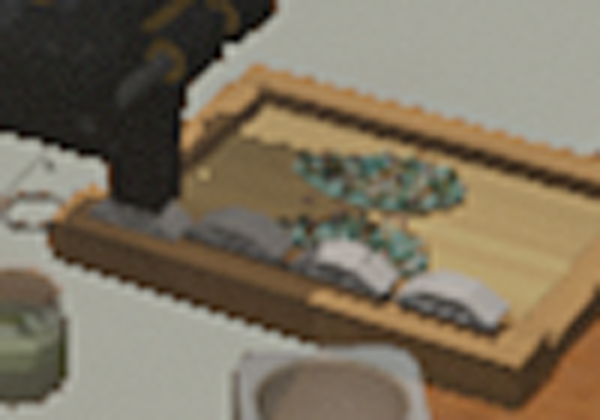

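Bead 1 has sunk onto the rail under the tip at (315,199), with about 3 N of contact force. Beads 2–4 are still proud, so I'm carrying on along the row.

>>> {"fn": "apply_moves", "kwargs": {"moves": [[0,0.004,0,0,0,0,0],[0,0.004,0,0,0,0,0],[0,0.004,0,0,0,0,0],[0,0.004,0,0,0,0,0],[0,0.004,0,0,0,0,0],[0,0.004,0,0,0,0,0],[0,0.004,0,0,0,0,0],[0,0.004,0,0,0,0,0],[0,0.004,0,0,0,0,0],[0,0.004,0,0,0,0,0],[0,0.004,0,0,0,0,0]]}}

```text
time_s: 6.45
ee_pos: [0.568, -0.0427, 0.0315]
tool_rot: [0.04, -3.141, 0.0]
ft_force: [1.4, -0.6, 1.3]
width: 0.005
grip_force: 0.9
```

Run:
```python
from bench import arm, eyes
import cv2, numpy as np
P=[];F=[]
for i in range(4):
    c=eyes.capture("side"); s=arm.get_state(); P.append(s["ee_pos"]);F.append(s["ft_force"])
print(np.mean(P,0).round(4),np.mean(F,0).round(2),s["time_s"])
a=cv2.resize(c["color"][165:235,290:390],None,fx=6,fy=6,interpolation=cv2.INTER_CUBIC)
cv2.imwrite("pics/s3.png",a)
```

```text
[ 0.5674 -0.0427  0.0315] [-0.7   0.54  3.47] 6.65
```

View pics/s3.png

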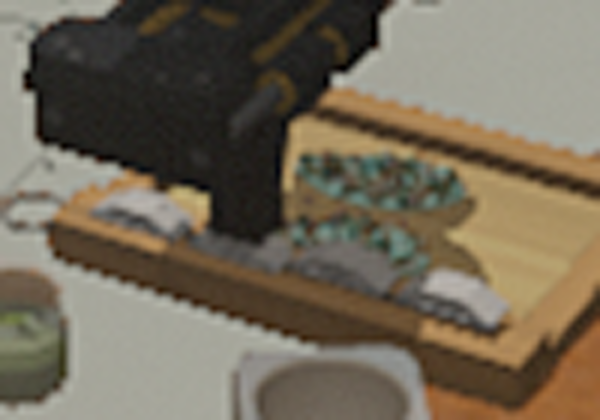

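Bead 1 now sits lower at (313,200), with no gap beneath it. Bead 2 is down under the tip, and the frame hasn't moved. Continuing over beads 3 and 4.

>>> {"fn": "apply_moves", "kwargs": {"moves": [[0,0.004,0,0,0,0,0],[0,0.004,0,0,0,0,0],[0,0.004,0,0,0,0,0],[0,0.004,0,0,0,0,0],[0,0.004,0,0,0,0,0],[0,0.004,0,0,0,0,0],[0,0.004,0,0,0,0,0],[0,0.004,0,0,0,0,0],[0,0.004,0,0,0,0,0],[0,0.004,0,0,0,0,0],[0,0.004,0,0,0,0,0]]}}

```text
time_s: 7.75
ee_pos: [0.5239, -0.0438, 0.0315]
tool_rot: [0.04, -3.141, 0.0]
ft_force: [0.7, -0.4, 1.4]
width: 0.008
grip_force: 0.9
```

>>> {"fn": "apply_moves", "kwargs": {"moves": [[0,0.004,0,0,0,0,0],[0,0.004,0,0,0,0,0],[0,0.004,0,0,0,0,0],[0,0.004,0,0,0,0,0],[0,0.004,0,0,0,0,0],[0,0.004,0,0,0,0,0],[0,0.004,0,0,0,0,0],[0,0.004,0,0,0,0,0],[0,0.004,0,0,0,0,0],[0,0.004,0,0,0,0,0],[0,0.004,0,0,0,0,0],[0,0.004,0,0,0,0,0],[0,0.004,0,0,0,0,0]]}}

```text
time_s: 9.05
ee_pos: [0.472, -0.0452, 0.0314]
tool_rot: [0.04, -3.141, 0.0]
ft_force: [-0.2, -0.4, 0.8]
width: 0.006
grip_force: 0.7
```

>>> {"fn": "apply_moves", "kwargs": {"moves": [[0,0,0,-0.003,0,0,0],[0,0,0,-0.01,0,0,0],[0,0,0,-0.03,0,0,0],[0,0,0,-0.04,0,0,0],[0,0,0,-0.04,0,0,0],[0,0,0,-0.03,0,0,0],[0,0,0,0,0,0,0]]}}

```text
time_s: 9.75
ee_pos: [0.4753, -0.0449, 0.1898]
tool_rot: [-0.042, 3.131, 0.002]
ft_force: [1.3, -0.2, -0.2]
width: 0.007
grip_force: 0.0
```

Run:
```python
from bench import arm, eyes
import cv2, numpy as np
c=eyes.capture("side"); s=arm.get_state(); print(s["ee_pos"],s["ft_force"],s["time_s"])
a=cv2.resize(c["color"][165:240,275:405],None,fx=6,fy=6,interpolation=cv2.INTER_CUBIC)
cv2.imwrite("pics/s4.png",a)
```

```text
[ 0.47355288 -0.04488488  0.18718097] [-0.34238092  0.08425093 -0.40476515] 9.8
```

View pics/s4.png

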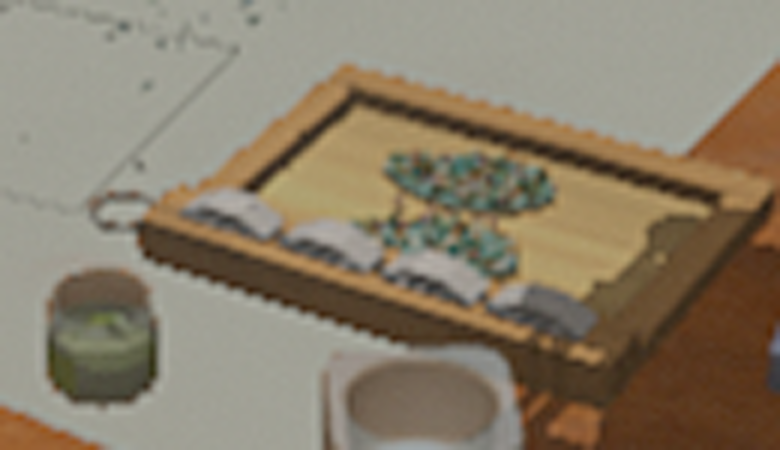

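All four beads now sit low and look alike, and the frame, jar and tealight haven't moved. I'll check the drop numerically against the first side image.

Run:
```python
from bench import eyes
import cv2, numpy as np, pickle
d=pickle.load(open("c0.pkl","rb"))
c=eyes.capture("side")
K=np.array(c["camera_matrix"])
b=[(.6108,-.0413),(.5671,-.0424),(.5233,-.0435),(.4793,-.0447)]
for x,y in b:
    q=cv2.projectPoints(np.array([[x,y,z] for z in(.0365,.031)]),np.array(c["rvec"]),np.array(c["tvec"]),K,None)[0][:,0]
    u,v=q[0]; r=[]
    for im in(d["side"]["color"],c["color"]):
        h=cv2.cvtColor(im,cv2.COLOR_BGR2HSV); v0=int(v)-6
        w=h[v0:v0+16,int(u)-3:int(u)+4,1].mean(1)
        r.append(w.astype(int).tolist())
    print("expected row drop 5.5mm:",round(q[1,1]-q[0,1],2)); print(r[0]);print(r[1])
m=[cv2.cvtColor(i,cv2.COLOR_BGR2GRAY).astype(np.float32) for i in(d["side"]["color"],c["color"])]
for n,(a,e,f,g) in dict(frame=(170,195,325,400),jar=(208,235,280,304),tealight=(222,262,325,365),block=(210,236,400,430)).items():
    print(n,np.round(cv2.phaseCorrelate(m[0][a:e,f:g].copy(),m[1][a:e,f:g].copy()),2))
```

```text
expected row drop 5.5mm: 2.04
[31, 61, 74, 91, 110, 97, 35, 13, 16, 19, 23, 20, 33, 84, 123, 125]
[30, 61, 74, 88, 102, 118, 129, 75, 17, 14, 17, 20, 19, 19, 65, 113]
expected row drop 5.5mm: 2.07
[100, 99, 95, 98, 65, 21, 15, 17, 21, 23, 18, 38, 88, 126, 126, 125]
[100, 96, 93, 92, 92, 104, 70, 21, 13, 17, 20, 19, 18, 60, 104, 128]
expected row drop 5.5mm: 2.09
[96, 66, 44, 52, 35, 23, 18, 18, 19, 22, 25, 23, 55, 109, 132, 127]
[95, 65, 44, 50, 40, 40, 46, 21, 17, 17, 19, 23, 19, 28, 78, 123]
expected row drop 5.5mm: 2.12
[105, 107, 106, 104, 99, 60, 20, 15, 18, 20, 24, 22, 25, 78, 131, 131]
[104, 106, 104, 100, 97, 101, 100, 77, 31, 13, 21, 23, 25, 18, 42, 89]Traceback (most recent call last):
  File "<stdin>", line 17, in <module>
    return _wrapfunc(a, 'round', decimals=decimals, out=out)
    return _wrapit(obj, method, *args, **kwds)
    conv = _array_converter(obj)
ValueError: setting an array element with a sequence. The requested array has an inhomogeneous shape after 1 dimensions. The detected shape was (2,) + inhomogeneous part.
```

All four beads dropped about 1.7–2.3 px, which is roughly 4.5–5.5 mm, so they are home. The tool is clear, so I'm handing in.

```bash
python3 -c "
from bench import workorder; print(workorder.close_job())"
```

```text
the job is handed in; nothing more can be done
None
```

The job is handed in (no verdict came back): all four bead sections were pushed down in order from the ring end, each dropping about 4.5–5.5 mm by the side camera, at 3–4 N whenever I read the force, and the frame, jar and tealight show no movement by eye; the block I did not re-check.

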